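# Set an eccentric guide roller with a stepped gauge

### The arm

A 6-joint arm with a two-finger parallel gripper is mounted at the origin on a cart in front of the work surface, level with it; the furniture and walls round the work are solid. World frame = base frame: x ahead of the robot, y to its left, z up, the work surface at z = 0. Lengths are in mm, angles in rad, forces in N, time in s.
With the tool pointing down it reaches from about 275 to 825 mm from the base axis. Payload 5.2 kg.
Tool frame: the origin (TCP) lies at the very end of the fingers, on their centre line; the grasp point (between the pads) lies r.tcp_to_grasp behind it (r.tcp_to_grasp is the distance from the TCP to the grasp point, in mm); z points along the fingers, x is the direction in which the jaws open and shut, and the axes are right-handed (so a half turn about z gives the same grasp; the last joint's range is limited). The gripper opens to 93 mm and grips with 3 to 60 N. Pads are 15 mm wide; open, the fingers measure 128 mm over their backs; the gripper's body (75 mm by 188 mm) begins 65 mm behind the grasp point.
Start: joints at [-1.46, 0.259, 1.535, -0, 1.348, -0.203], TCP at [169.792, -523.14, 218.653] pointing down, gripper open.
Joint ranges: [-3.14, 3.14], [-0.91, 2.08], [0.19, 2.58], [-1.22, 4.36], [0.22, 2.71], [-3.12, 3.12]. Speed limits (rad/s): [2.57, 2.57, 3.14, 3.14, 3.14, 3.14].

### API

Orientations are given as a unit quaternion [w, x, y, z].
In Python, from cell import r, hand, inverse_kinematics, eyes, read_time, read_qpos, read_joint_velocities, read_effort, read_eef_pos, read_tool_rot, read_contact_force, read_moment, read_opening gives the robot as it stands. The module is installed in compiled form; this text tells all that it offers. Calls block until the motion is done:
- r.goto(position, orientation): joint-space move of the TCP to a pose.
- r.movel(position, feed=150, attitude=None): straight line of the TCP; attitude=None keeps the orientation; feed is the mean speed in mm/s.
- r.movej(angles): joint-space move.
- hand.set_gripper(opening, effort=None): opening from 0.0 (shut) to 1.0 (fully open); effort is the grip in N (None keeps the last); returns when the fingers have stopped.
- r.dwell(seconds).
- inverse_kinematics(position, orientation): joint angles nearest the present ones, or None.
- eyes.read_camera(name): name is "side" or "top" or "wrist"; returns the picture (400x640x3 uint8, blue, green, red); there is no depth.
- eyes.camera_info(name): a dict with "fx", "fy", "cx", "cy" (pixels), "rvec" (rotation vector, rad) and "tvec" (3), from world to camera coordinates, as OpenCV has them; the wrist camera has in their place "T_tool_cam" (4x4, takes a point from camera to tool coordinates, whose origin is the TCP and whose axes are the tool frame's). Camera axes: x right, y down, z forward; pixel columns grow to the right and rows downward; lengths in mm; the calibration is good to about 2 mm. A picture is of the moment at which its call begins: read the wrist's pose just before it. camera_info takes no time and is no camera call.
A pose or a line that the arm cannot do raises r.Unreachable and nothing moves.
- r.hand_in(): hands the job in, once; it reports no verdict.
Readings, each from a call of its own:
- read_time(): time.
- read_qpos(): joint angles.
- read_joint_velocities(): joint speeds.
- read_effort(): joint torques, N m.
- read_eef_pos(): TCP position.
- read_tool_rot(): TCP orientation.
- read_contact_force(): force on the tool from outside, world axes, zero at the start.
- read_moment(): the same for the moment, N m.
- read_opening(): opening from 0.0 (shut) to 1.0 (fully open).
Only numpy, scipy, OpenCV 4.12 (cv2) and the standard library are available. Lean on these libraries where they do the work, as an engineer would, in place of code of your own. Each camera call takes 0.05 s, during which the arm holds its last target.

### The job

Set the guide roller's gap with the stepped steel gauge: lay the gauge in the channel, flat along the rail, with its thin blade between rail and roller, nose towards the second roller and its shoulder still well short (2 cm or more) of the lever's roller. Swing the ball lever until that roller just meets the blade, with under 2 mm of play, easing it back a touch if the blade is pinched. Then slide the gauge gently on along the rail until its shoulder stops against the roller without forcing the roller open, leave it there, and do not disturb the other things on the bench.

Things in the scene. Friction and masses are not known exactly. Their poses are not given: they have to be found in the camera images.
- guide: Fixed guide station: aluminium base plate 112 x 280 x 12 mm, steel rail 16 mm wide, 18 mm high and 280 mm long along its side away from the robot, and opposite it two rollers 50 mm across: one with the ball lever, at y about 0, and a plain fixed one at y = +98 mm (17.5 mm gap, leave it). Origin at bench level below rail_face, same axes.
- rail_face (a point): On the channel floor (top of the base plate, 12 mm above the bench), at the foot of the rail's working face, half-way along it. x points out of the channel into the rail, away from the robot; y along the rail, to the robot's left; z up. The rail fills x = 0 to 16 mm, z = 0 to 18 mm; the channel lies at x < 0.
- pivot (a point): On the vertical axis about which the ball lever turns, at x = -43 mm, y = 0, z = 0 in the rail_face frame. Lever hub 58 mm above the bench, 33 mm across.
- lever_ball (a point): Centre of the black ball, 32 mm across, at the lever's end: 80 mm above the bench, 100 mm from the pivot, nothing of the lever higher than 96 mm. About 2 N sideways on the ball turns the lever; it stays where it is left.
- roller_axis (a point): On the axis of the lever's roller, 24 mm above the bench. The roller, 50 mm across and 15 to 35 mm above the bench, rolls freely and is carried 8 mm off the pivot. Gap between roller and rail = distance of this axis from the rail's face (minus x in the rail_face frame) less 25 mm.
- eccentric (a joint): Turn of the ball lever, 0 to 2.4 rad, clockwise from above. Gap = 18 mm + 8 mm x cos(value): 16 mm at 1.82, 18 mm at 1.57; starts open, 24 to 26 mm. At 0 the ball lies, seen from the pivot, 238 degrees counter-clockwise from rail_face x; growing values carry it past the robot's side to the left. Friction 0.2 N m holds it.
- roller: The lever's roller (see roller_axis); origin on its axis at bench level; rolls freely about z.
- gauge: Loose stepped steel gauge, 130 mm long, 62 mm high, 0.35 kg, standing on the bench: blade 16 mm wide, then a shoulder block 21 mm wide and 50 mm long, both 24 mm high, with an upright handle plate on the block. Origin on the underside below the shoulder's front, mid-width of the block. y to the nose (blade y = 0 to 80 mm, block -50 to 0), x to the flat side.
- gauge_grip (a point): In the middle of the gauge's handle plate, 25 mm behind the gauge's origin and 44 mm above its underside, same axes. The plate is 14 mm thick (x), 36 mm long (y), 24 to 62 mm above the underside. The gauge's flat side, 10.5 mm from here along +x, goes against the rail.
- gauge_shoulder (a point): Upright edge of the shoulder, the 5 mm step from blade to block on the side away from the flat side: x = -10.5 mm, y = 0, 12 mm above the underside in the gauge's axes. When the shoulder touches the roller this edge is 25 mm from the roller's axis, seen from above. The free gauge slides under about 4 N; a pinched one jams; 15 N or more at the shoulder can force the roller open.
- grease_tin: Green tin with a pale lid, 62 mm across, 42 mm high, left or right of the guide; bystander; origin at the centre of its underside.
- caliper: Vernier caliper lying flat, 200 x 73 mm, 10 mm high, between robot and guide; bystander; origin at its middle, on the bench.
- spanner_13: Combination spanner lying flat, 161 mm long, 6 mm high, nearer the robot than the guide; bystander; origin at its middle.
There are look-alikes about, which are no part of the job. There is more than one size of the gauge; the one meant has the size given above.

How it is judged (in metres and radians):
On the way:
1. gauge flat along the rail, blade between rail and roller, shoulder at least 15 mm short of the roller; gap set to 15.5 to 18.2 mm, blade not pinched (under 12 N) (angle between gauge_grip's own z axis and vertical below 0.06 rad and angle between the y axis of gauge_grip and the y axis of rail_face, either way round below 0.06 rad and x of gauge_shoulder in the frame of rail_face between -0.025 and -0.019 m and z of gauge_shoulder in the frame of rail_face between 0.008 and 0.016 m and x of roller_axis in the frame of rail_face between -0.0432 and -0.0405 m and horizontal distance between gauge_shoulder and roller_axis above 0.04 m and y of gauge_shoulder in the frame of rail_face between -0.07 and -0.015 m and contact force between gauge and roller below 12 N), for 0.2 s.
At the end, for the whole second after the job is handed in: The gauge stands flat in the channel along the rail (within 4 mm and 0.06 rad), its shoulder touching the roller (within 3 mm), the gap between roller and rail 15.5 to 18.2 mm, the blade not pinched (under 12 N), the gauge let go and at rest (angle between gauge_grip's own z axis and vertical below 0.06 rad and angle between the y axis of gauge_grip and the y axis of rail_face, either way round below 0.06 rad and x of gauge_shoulder in the frame of rail_face between -0.025 and -0.019 m and z of gauge_shoulder in the frame of rail_face between 0.008 and 0.016 m and x of roller_axis in the frame of rail_face between -0.0432 and -0.0405 m and horizontal distance between gauge_shoulder and roller_axis between 0.0232 and 0.028 m and y of gauge_shoulder in the frame of rail_face below 0 m and linear speed of gauge below 0.01 m/s and contact force between gauge and roller below 12 N).
It fails at once if a bystander is moved by more than 40 mm (distance of any of grease_tin, caliper, spanner_13 from where it was at the start of the episode above 0.04 m).
It also fails if it takes over 69 s, if anything falls off the work surface, if the arm or the gripper's body presses on something with over 40 N, if the wrist force passes 120 N, or if a joint passes its speed limit or range.

## Working session

There is one attempt and no reset: what is moved stays moved. The work goes in short steps, each a Python script; the robot and the scene stay as the last script left them, time stands still between calls to the robot, and variables do not carry over. Pictures are saved under pics/ and viewed, and the job is handed in when it is done.

```bash
mkdir -p pics; cat > h.py <<'E'
import numpy as np, cv2
from cell import *
def cam(name):
    i=eyes.camera_info(name)
    K=np.array([[i['fx'],0,i['cx']],[0,i['fy'],i['cy']],[0,0,1.]])
    if 'rvec' in i:
        R=cv2.Rodrigues(np.array(i['rvec'],float))[0]; t=np.array(i['tvec'],float).ravel()
        return K,R,t
    T=np.array(i['T_tool_cam'],float)
    return K,T
def q2R(q):
    from scipy.spatial.transform import Rotation as Ro
    return Ro.from_quat([q[1],q[2],q[3],q[0]]).as_matrix()
def wristcam(p,q):
    K,T=cam('wrist'); M=np.eye(4); M[:3,:3]=q2R(q); M[:3,3]=p
    W=np.linalg.inv(M@T); return K,W[:3,:3],W[:3,3]
def ray(KRt,uv,z):
    K,R,t=KRt; d=R.T@np.linalg.inv(K)@np.array([uv[0],uv[1],1.]); c=-R.T@t
    return c+d*(z-c[2])/d[2]
def proj(KRt,X):
    K,R,t=KRt; p=K@(R@np.asarray(X,float)+t); return p[:2]/p[2]
E
python3 - <<'E'
from h import *
for n in ['side','top','wrist']:
    im=eyes.read_camera(n); cv2.imwrite(f'pics/{n}0.png',im)
for n in ['side','top']:
    K,R,t=cam(n); print(n,K[0,0],-R.T@t, R[2])
print(cam('wrist'), r.tcp_to_grasp, read_time(), read_tool_rot())
E
```

```text
side 430.5455731245301 [ 18.03897397 763.56994133 596.81066409] [ 0.44165424 -0.74207146 -0.50425339]
top 382.4261253923239 [439.99898237 -23.60214786 939.4776363 ] [ 0.04483427  0.00274492 -0.99899067]
(array([[324.19360303,   0.        , 318.59877869],
       [  0.        , 324.19360303, 199.21616826],
       [  0.        ,   0.        ,   1.        ]]), array([[ 9.99999719e-01,  4.83056385e-04,  5.74032535e-04,
        -1.23397855e+00],
       [-6.25634716e-04,  9.59205503e-01,  2.82709058e-01,
        -7.86858765e+01],
       [-4.14050751e-04, -2.82709338e-01,  9.59205535e-01,
        -1.65988227e+02],
       [ 0.00000000e+00,  0.00000000e+00,  0.00000000e+00,
         1.00000000e+00]])) 18.8 0.15 [-4.95735305e-04  8.08914910e-01 -5.87925330e-01 -4.78976572e-04]
```

View pics/top0.png

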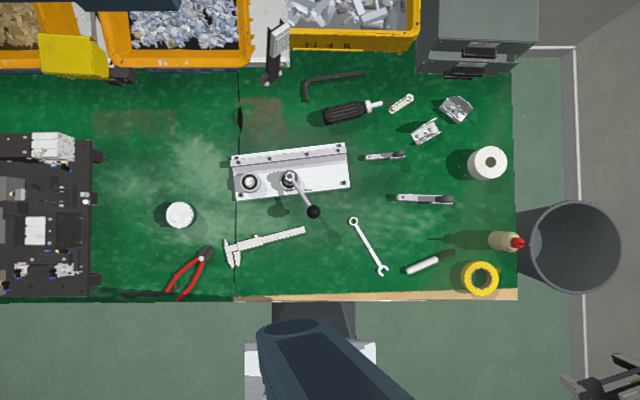

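View pics/side0.png

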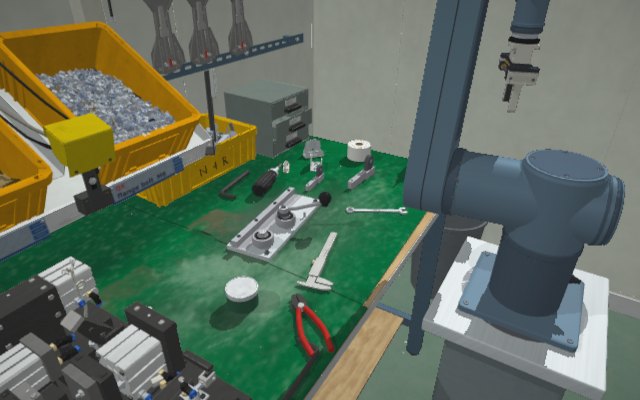

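View pics/wrist0.png

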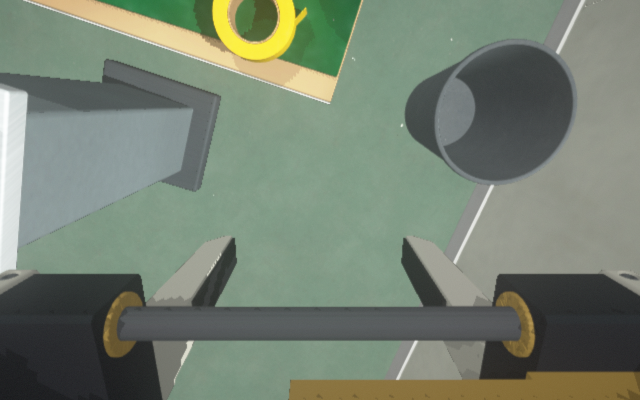

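```bash
python3 - <<'E'
import cv2
im=cv2.imread('pics/top0.png')
cv2.imwrite('pics/topz.png',cv2.resize(im[140:225,225:300+165],None,fx=3.3,fy=3.3,interpolation=cv2.INTER_CUBIC))
im=cv2.imread('pics/top0.png')
cv2.imwrite('pics/topg.png',cv2.resize(im[140:215,350:460],None,fx=7,fy=7,interpolation=cv2.INTER_CUBIC))
cv2.imwrite('pics/topguide.png',cv2.resize(im[135:225,225:355],None,fx=6,fy=6,interpolation=cv2.INTER_CUBIC))
E
```

```text
(no output)
```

View pics/topg.png

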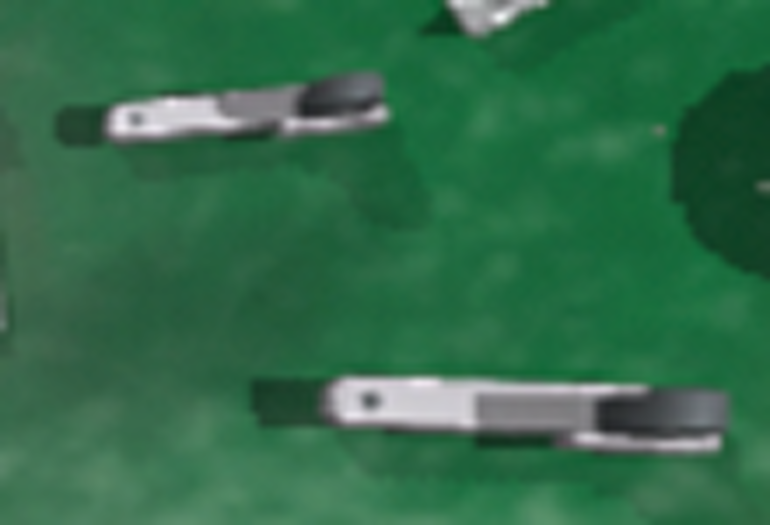

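View pics/topguide.png

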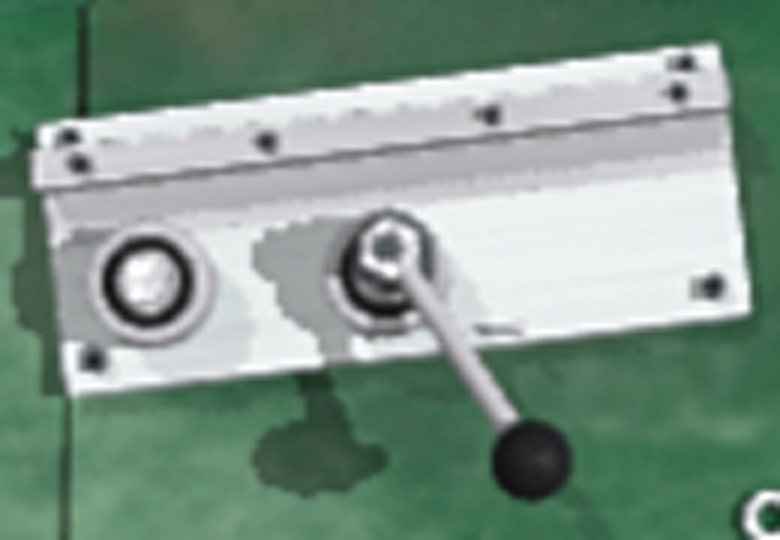

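```bash
python3 - <<'E'
from h import *
C=cam('top')
g=lambda u,v,z,n:print(n,ray(C,(u,v),z).round(1))
# gauge pics: /7+ (350,140)
for n,(a,b),z in [('nose',(330,402),24),('blade top R end corner',(645,390),24),('rearlow',(720,446),24),('plate rear',(725,405),62),('plate front',(598,412),62)]:
    g(350+a/7,140+b/7,z,n)
for n,(a,b),z in [('railL',(35,188),30),('railR',(728,106),30),('roller2',(150,282),35),('hub',(388,245),58),('ball',(532,458),80)]:
    g(225+a/6,135+b/6,z,n)
g(287-108,215,42,'tin')
E
```

```text
nose [ 497.2 -212.9   24. ]
blade top R end corner [ 500.5 -320.8   24. ]
rearlow [ 481.1 -346.    24. ]
plate rear [ 492.9 -334.5   62. ]
plate front [ 490.9 -292.9   62. ]
railL [574.2 184.8  30. ]
railR [605.  -91.9  30. ]
roller2 [535.7 138.   35. ]
hub [546.9  42.   58. ]
ball [463.7 -13.3  80. ]
tin [458.4 303.5  42. ]
```

```bash
python3 - <<'E'
from h import *
q=[0,1,0,0] # x_t=+X, y=-Y
print(inverse_kinematics([500,-90,200],q))
r.goto([500,-90,200],q)
p,qq=read_eef_pos(),read_tool_rot(); im=eyes.read_camera('wrist')
np.savez('w1.npz',p=p,q=qq); cv2.imwrite('pics/w1.png',im); print(p,qq,read_time(),read_contact_force())
E
```

```text
[-3.97955018e-01  1.97082543e-01  1.66224271e+00 -4.44089210e-16
  1.28226740e+00 -3.97955018e-01]
[499.992562   -90.88827253 200.0425111 ] [ 1.78253201e-04  9.99999734e-01 -7.05859838e-04  4.14060732e-05] 2.1667 [-0.18104382 -0.15898452  0.31743521]
```

View pics/w1.png

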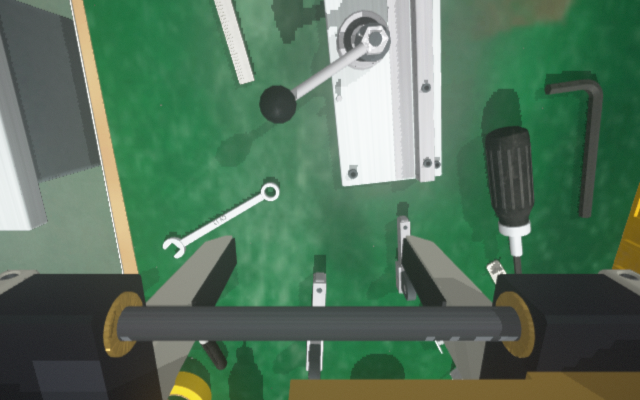

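```bash
python3 - <<'E'
from h import *
q=[0,1,0,0]
for n,P in [('w2',[520,10,200]),('w3',[470,-300,140])]:
    r.goto(P,q); r.dwell(0.2)
    p,qq=read_eef_pos(),read_tool_rot(); im=eyes.read_camera('wrist')
    np.savez(n+'.npz',p=p,q=qq); cv2.imwrite(f'pics/{n}.png',im); print(p,qq,read_time())
E
```

```text
[519.97513741   8.67521843 199.97600445] [ 1.67140348e-04  9.99999535e-01 -9.48714343e-04 -4.01649324e-05] 2.9083
[ 470.71898286 -298.8693727   140.40701665] [1.46623465e-04 9.99999451e-01 9.97872393e-04 2.83698027e-04] 4.375
```

View pics/w2.png

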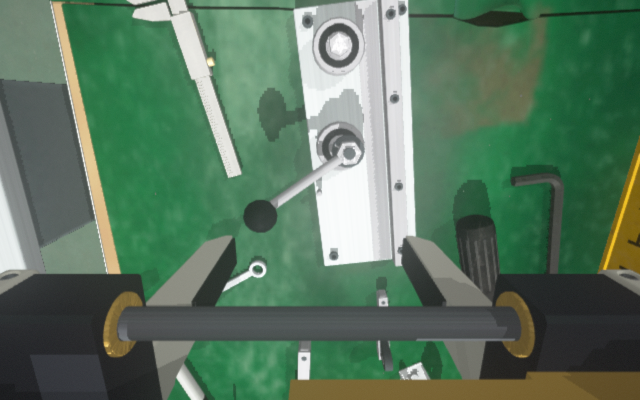

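View pics/w3.png

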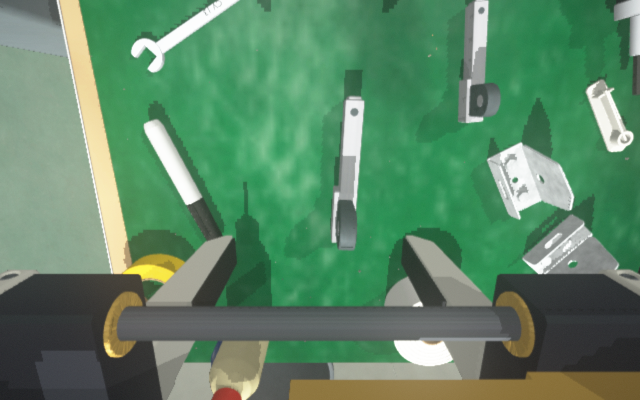

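```bash
python3 - <<'E'
import cv2
im=cv2.imread('pics/w3.png')
cv2.imwrite('pics/w3z.png',cv2.resize(im[85:260,300:400],None,fx=3.4*1.0,fy=3.4,interpolation=cv2.INTER_CUBIC))
im=cv2.imread('pics/w2.png')
cv2.imwrite('pics/w2z.png',cv2.resize(im[0:280,240:440],None,fx=2.1,fy=2.1,interpolation=cv2.INTER_CUBIC))
E
```

```text
(no output)
```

View pics/w3z.png

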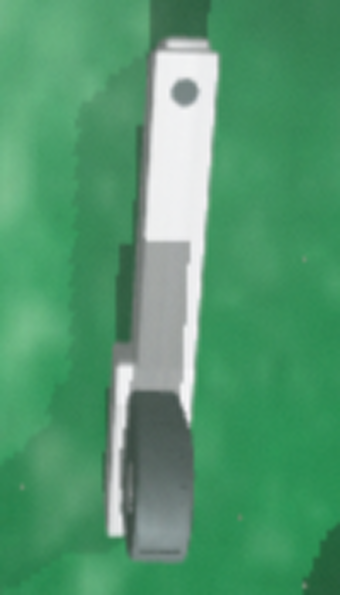

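View pics/w2z.png

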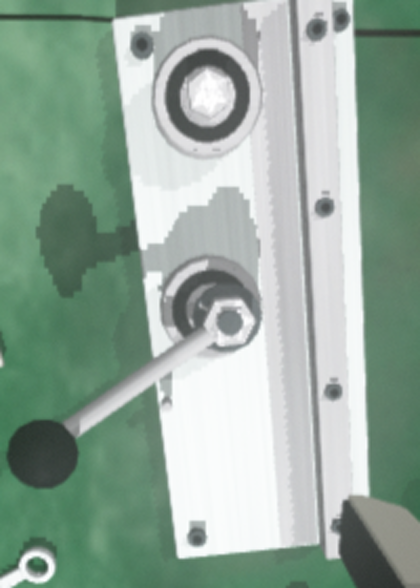

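```bash
python3 - <<'E'
from h import *
def L(n):
    d=np.load(n+'.npz'); return wristcam(d['p'],d['q'])
C=L('w3')
G=lambda a,b,z:ray(C,(300+a/3.4-.35,85+b/3.4-.35),z)
pts={'noseR':(218,52,24),'flatmid':(204,240,24),'flatlow':(193,400,24),'noseL':(150,52,24),'bladeL':(143,190,24),'bladeL2':(136,330,24),'stepL':(119,347,24),'rearL':(108,535,24),'plFL':(134,392,62),'plFR':(180,395,62),'plRL':(128,560,62),'plRR':(186,560,62)}
for k,(a,b,z) in pts.items(): print(k,G(a,b,z).round(1))
C=L('w2')
print('guide')
G=lambda a,b,z:ray(C,(240+a/2.1-.25,b/2.1-.25),z)
for k,(a,b,z) in {'edgeT0':(297,1,30),'edgeT1':(312,278,30),'edgeT2':(327,556,30),'footend':(318,545,12),'foot0':(292,1,12),'footm':(305,278,12),'baseTL':(113,18,12),'baseBL':(178,558,12),'roller2':(207,97,35),'hub':(229,320,58),'ball':(43,454,80),'raR':(351,0,30),'raOut':(368,500,12)}.items(): print(k,G(a,b,z).round(1))
E
```

```text
noseR [ 507.8 -216.    24. ]
flatmid [ 506.2 -262.2   24. ]
flatlow [ 504.9 -305.2   24. ]
noseL [ 491.2 -216.1   24. ]
bladeL [ 490.2 -249.5   24. ]
bladeL2 [ 489.2 -286.    24. ]
stepL [ 484.8 -290.6   24. ]
rearL [ 482.6 -344.5   24. ]
plFL [ 486.5 -291.7   62. ]
plFR [ 497.1 -292.4   62. ]
plRL [ 485.9 -334.1   62. ]
plRR [ 499.9 -334.1   62. ]
guide
edgeT0 [577.1 179.1  30. ]
edgeT1 [590.7  60.5  30. ]
edgeT2 [607.8 -89.   30. ]
footend [606.9 -91.5  12. ]
foot0 [577.8 183.9  12. ]
footm [590.9  59.   12. ]
baseTL [495.5 177.1  12. ]
baseBL [526.6 -99.7  12. ]
roller2 [538.2 140.1  35. ]
hub [548.3  44.2  58. ]
ball [465.  -12.1  80. ]
raR [600.5 179.4  30. ]
raOut [633.3 -63.6  12. ]
```

```bash
cat >> h.py <<'E'
from scipy.spatial.transform import Rotation as Ro
def att(psi):
    x,y,z,w=(Ro.from_euler('z',psi)*Ro.from_quat([1,0,0,0])).as_quat(); return [w,x,y,z]
A=0.1125; O=np.array([591.5,48.,12.])
def rail(x,y,z): # rail frame -> world
    c,s=np.cos(A),np.sin(A); return [O[0]+c*x-s*y,O[1]+s*x+c*y,O[2]+z]
def torail(p):
    c,s=np.cos(A),np.sin(A); d=np.asarray(p)-O; return np.array([c*d[0]+s*d[1],-s*d[0]+c*d[1],d[2]])
def frail():
    f=np.array(read_contact_force()); c,s=np.cos(A),np.sin(A); return np.array([c*f[0]+s*f[1],-s*f[0]+c*f[1],f[2]])
def wpic(n):
    p,qq=read_eef_pos(),read_tool_rot(); im=eyes.read_camera('wrist')
    np.savez(n+'.npz',p=p,q=qq); cv2.imwrite(f'pics/{n}.png',im)
E
python3 - <<'E'
from h import *
psi=-0.031
hand.set_gripper(0.6)
r.goto([493.5,-319,100],att(psi)); r.movel([493.5,-319,29],feed=120)
r.dwell(.2); print(read_eef_pos(),read_contact_force(),read_time())
hand.set_gripper(0.0,30); print(read_opening()*93,read_contact_force(),read_eef_pos())
r.movel([493.5,-319,110],feed=150); r.dwell(.2)
print(read_contact_force(),read_opening()*93,read_time())
wpic('w4')
E
```

```text
[ 494.05592334 -319.47260556   30.03275862] [-0.11740823 -0.38865537  0.145316  ] 6.4167
13.797461245319612 [-0.40310945  0.12225738  0.35949736] [ 493.53020928 -318.99940929   28.91672945]
[-0.56296896 -0.49381635 -2.90267503] 13.79579665179312 8.0417
```

View pics/w4.png

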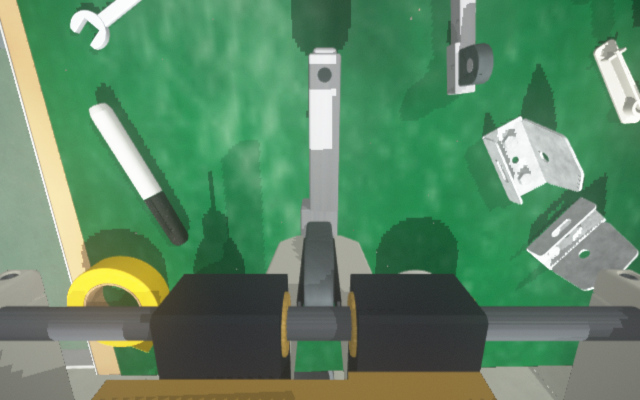

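```bash
python3 - <<'E'
from h import *
d=np.load('w4.npz'); C=wristcam(d['p'],d['q'])
for uv in [(310,62),(339,62),(310,50),(338,52),(309,200),(302,205),(302,235),(337,200)]: print(uv,ray(C,uv,105).round(1), ray(C,uv,81).round(1))
print(d['p'])
E
python3 - <<'E'
import cv2
im=cv2.imread('pics/w4.png')
cv2.imwrite('pics/w4z.png',cv2.resize(im[35:280,270:370],None,fx=2.4,fy=2.4,interpolation=cv2.INTER_CUBIC))
E
```

```text
(310, 62) [ 491.2 -219.   105. ] [ 490.7 -216.2   81. ]
(339, 62) [ 505.3 -219.5  105. ] [ 506.7 -216.7   81. ]
(310, 50) [ 491.4 -213.7  105. ] [ 490.9 -210.1   81. ]
(338, 52) [ 504.9 -215.   105. ] [ 506.2 -211.6   81. ]
(309, 200) [ 488.  -288.8  105. ] [ 487.  -295.9   81. ]
(302, 205) [ 484.1 -291.6  105. ] [ 482.5 -299.    81. ]
(302, 235) [ 483.3 -309.3  105. ] [ 481.6 -319.2   81. ]
(337, 200) [ 503.3 -289.3  105. ] [ 504.5 -296.4   81. ]
[ 492.8159692  -318.38358727  108.58468049]
```

View pics/w4z.png

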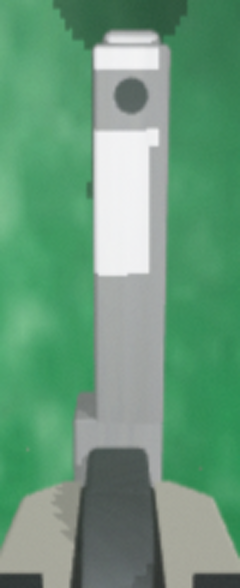

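```bash
python3 - <<'E'
from h import *
q=att(A)
r.goto(rail(-14,-70,100),q); r.movel(rail(-14,-70,45),feed=100); r.dwell(.3)
print(torail(read_eef_pos()),frail(),read_time())
wpic('w5'); cv2.imwrite('pics/side5.png',eyes.read_camera('side'))
E
python3 - <<'E'
import cv2
im=cv2.imread('pics/w5.png')
cv2.imwrite('pics/w5z.png',cv2.resize(im[0:280,220:440],None,fx=2.1,fy=2.1,interpolation=cv2.INTER_CUBIC))
im=cv2.imread('pics/side5.png')
cv2.imwrite('pics/side5z.png',cv2.resize(im[120:280,210:430],None,fx=3,fy=3,interpolation=cv2.INTER_CUBIC))
E
```

```text
[-13.62014962 -70.0627768   45.61870945] [ 0.03811949 -0.19075334 -4.03052088] 10.275
```

View pics/w5z.png

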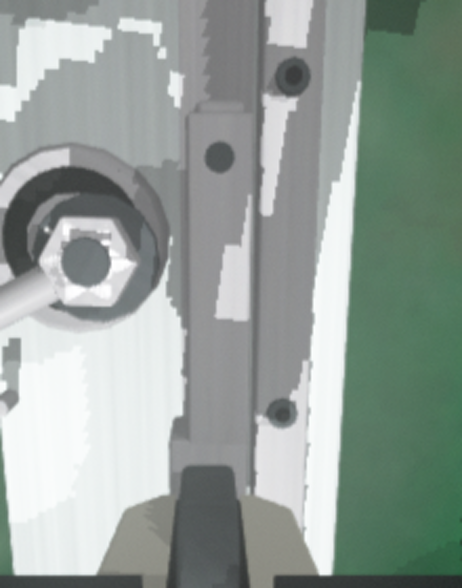

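View pics/side5z.png

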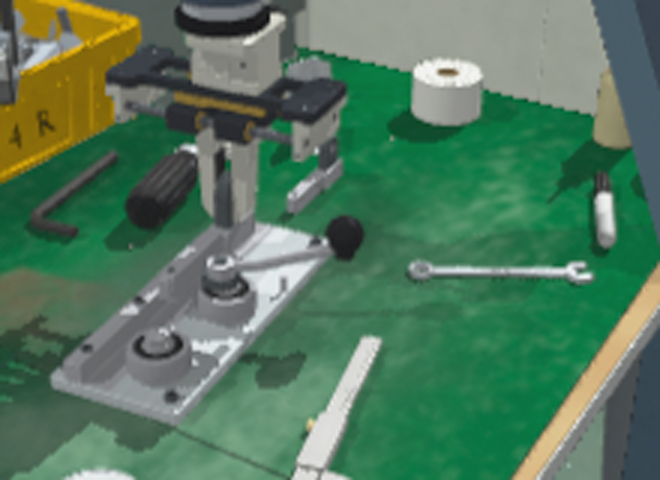

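```bash
python3 - <<'E'
from h import *
z=34
r.movel(rail(-14,-70,z),feed=60)
while z>26:
    z-=1; r.movel(rail(-14,-70,z),feed=30); f=frail()
    print(z,torail(read_eef_pos()).round(2),f.round(1))
    if f[2]>0 or abs(f[0])>5: break
x=-14
while x<-8:
    x+=0.5; r.movel(rail(x,-70,z),feed=20); f=frail()
    print('x',x,torail(read_eef_pos()).round(2),f.round(1))
    if f[0]<-4: break
print(read_moment(),read_time())
E
```

```text
33 [-13.94 -69.99  33.01] [ 0.9  0.3 -2.7]
32 [-14.01 -69.98  32.01] [-0.   0.8 -2.7]
31 [-14.07 -69.97  30.92] [ 0.1 -0.5 -2.1]
30 [-14.06 -69.97  29.92] [ 0.3 -0.4 -3.5]
29 [-13.94 -70.    28.99] [-0.1  0.3 -2.5]
28 [-13.84 -70.05  28.88] [-2.4  0.2  6. ]
x -13.5 [-13.85 -70.06  28.84] [-3.8 -0.3  6.3]
x -13.0 [-13.78 -70.08  28.89] [-4.9 -0.2  8. ]
[-0.14590119  0.97643394  0.00582189] 12.7083
```

```bash
python3 - <<'E'
from h import *
z=29.2; x=-13.5
r.movel(rail(x,-70,z),feed=30); r.dwell(.2); print(torail(read_eef_pos()).round(2),frail().round(1))
while x<-8:
    x+=0.5; r.movel(rail(x,-70,z),feed=20); r.dwell(.05); f=frail()
    print('x',x,torail(read_eef_pos()).round(2),f.round(1))
    if f[0]<-5: break
print(read_moment(),read_time()); wpic('w6')
E
python3 - <<'E'
import cv2
im=cv2.imread('pics/w6.png')
cv2.imwrite('pics/w6z.png',cv2.resize(im[0:280,220:440],None,fx=2.1,fy=2.1,interpolation=cv2.INTER_CUBIC))
E
```

```text
[-13.45 -70.01  28.95] [-0.8 -0.1 -2.6]
x -13.0 [-13.04 -69.93  29.04] [-0.3  0.2 -2.9]
x -12.5 [-12.48 -70.    29.18] [-0.5 -0.8 -4.5]
x -12.0 [-11.97 -69.99  29.2 ] [ 0.5 -0.6 -2.4]
x -11.5 [-11.47 -70.02  29.21] [-0.9 -0.1 -3.7]
x -11.0 [-10.99 -69.99  29.19] [-0.6 -0.3 -2.9]
x -10.5 [-10.5  -69.98  29.16] [ 0.3  0.7 -3.8]
x -10.0 [-10.22 -70.    29.17] [-0.4 -0.7 -2.9]
x -9.5 [-10.17 -69.97  29.11] [-4.3 -1.  -0.8]
x -9.0 [-10.16 -69.96  29.03] [-5.4 -0.5  0.9]
[-0.37726441  0.99704153  0.12408087] 15.8583
```

View pics/w6z.png

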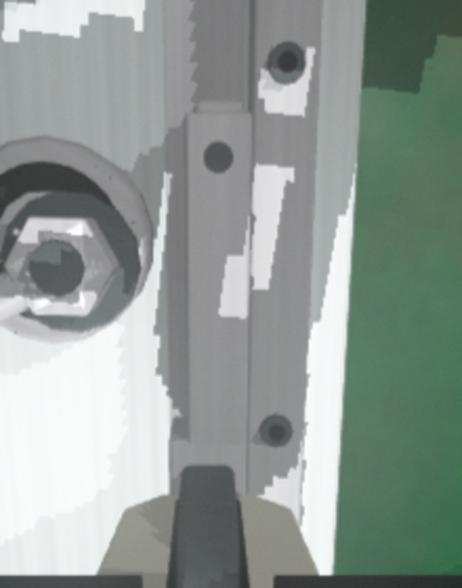

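```bash
python3 - <<'E'
from h import *
b=torail([465,-12.1,80]); d=b[:2]-[-43,0]; print(b,np.hypot(*d),238-np.degrees(np.arctan2(d[1],d[0]))%360)
r.movel(rail(-10.4,-70,29.0),feed=30); r.dwell(.1); print(frail())
hand.set_gripper(0.4); print(read_opening()*93,frail())
r.movel(rail(-10.4,-70,110),feed=200)
print(torail(read_eef_pos()),read_time(),frail())
cv2.imwrite('pics/top7.png',eyes.read_camera('top')); wpic('w7')
E
```

```text
[-132.44733313  -45.51883069   68.        ] 100.36328686833585 31.028923459858987
[-2.36714409 -0.47439882 -2.14777866]
37.15668947467388 [-0.11049128  0.34246508  0.1542131 ]
[-10.73513597 -69.90627284 109.52261346] 17.425 [-0.35940273 -0.8140915  -1.62687637]
```

View pics/w7.png

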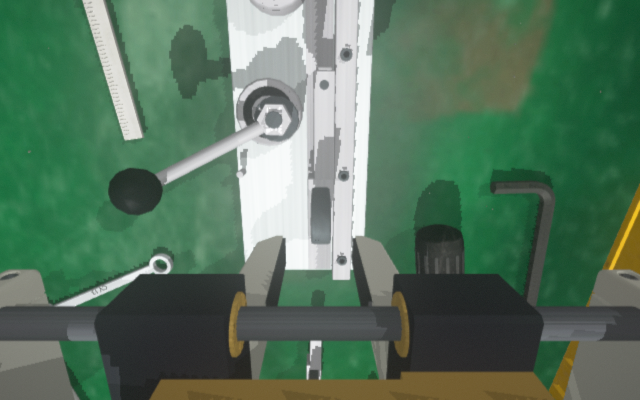

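```bash
cat >> h.py <<'E'
def ballpose(th,z=54.):
    phi=np.radians(238)-th
    return rail(-43+100*np.cos(phi),100*np.sin(phi),z), att(phi-np.pi/2+A)
def unit_rad_tan(th):
    phi=np.radians(238)-th; return np.array([np.cos(phi),np.sin(phi)]),np.array([np.sin(phi),-np.cos(phi)]) # radial, tangent (growing th)
def thof(p):
    b=torail(p)[:2]-[-43,0]; return np.radians(238)-np.arctan2(b[1],b[0])%(2*np.pi)
E
python3 - <<'E'
from h import *
p,q=ballpose(0.5415,z=115); pe,qe=ballpose(1.72)
print(inverse_kinematics(p,q),inverse_kinematics(pe,qe))
hand.set_gripper(0.65)
r.goto(p,q); r.dwell(.2)
wpic('w8'); print(read_time())
p,q=ballpose(0.5415); r.movel(p,feed=120); r.dwell(.1); print(torail(read_eef_pos()),frail())
hand.set_gripper(0,8); print(read_opening()*93,thof(read_eef_pos()),frail(),read_time())
E
```

```text
[-2.65931290e-01  1.95048081e-01  1.86159252e+00 -4.44089210e-16
  1.08495205e+00 -2.42001858e+00] [-2.48750928e-02  2.94839911e-01  1.90797647e+00 -4.44089210e-16
  9.38776274e-01 -1.00046239e+00]
20.1917
[-131.34115265  -45.64602657   54.81864255] [-0.39029406 -0.78846337 -0.39808993]
31.256621402399276 0.5398039485111448 [-0.92192079 -0.96774438  1.67660814] 21.5333
```

View pics/w8.png

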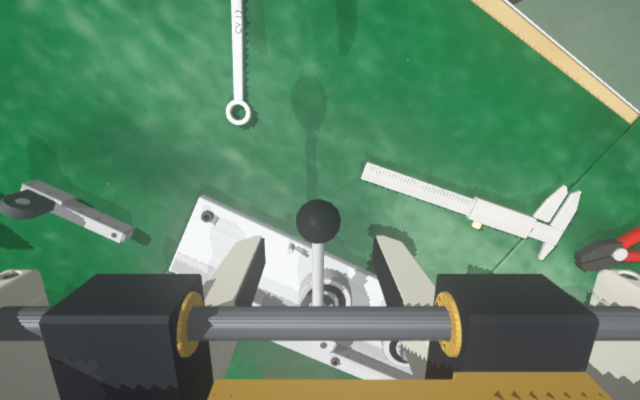

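```bash
python3 - <<'E'
from h import *
for th in list(np.arange(0.64,1.66,0.1))+[1.68]:
    p,q=ballpose(th); r.movel(p,feed=70,attitude=q)
    f=frail(); R,T=unit_rad_tan(th); print(round(th,2),round(thof(read_eef_pos()),3),'rad %.1f tan %.1f z %.1f'%(f[:2]@R,f[:2]@T,f[2]),round(read_opening()*93,1))
    if np.abs(f).max()>15: break
print(read_time())
E
```

```text
0.64 0.64 rad -0.4 tan -0.4 z 1.6 31.3
0.74 0.738 rad -0.7 tan -0.4 z 1.6 30.9
0.84 0.837 rad -1.7 tan -0.1 z 1.7 31.4
0.94 0.937 rad -3.1 tan -0.3 z 1.1 31.5
1.04 1.037 rad -4.2 tan 0.5 z 1.6 31.3
1.14 1.138 rad -5.1 tan 1.4 z 1.0 31.0
1.24 1.238 rad -4.5 tan 1.0 z 0.6 31.2
1.34 1.338 rad -4.8 tan 1.2 z -0.2 31.6
1.44 1.438 rad -4.9 tan 1.8 z -0.2 31.5
1.54 1.538 rad -5.3 tan 1.6 z -0.0 31.1
1.64 1.637 rad -5.5 tan 1.1 z 0.2 31.4
1.68 1.675 rad -4.8 tan -0.0 z 0.2 31.9
24.9917
```

```bash
python3 - <<'E'
from h import *
for th in [1.70,1.72,1.74]:
    p,q=ballpose(th); r.movel(p,feed=20,attitude=q); r.dwell(.1)
    f=frail(); R,T=unit_rad_tan(th); print(round(th,2),round(thof(read_eef_pos()),3),'rad %.1f tan %.1f z %.1f'%(f[:2]@R,f[:2]@T,f[2]),round(read_opening()*93,1))
    if f[:2]@T<-4: break
cv2.imwrite('pics/top9.png',eyes.read_camera('top')); cv2.imwrite('pics/side9.png',eyes.read_camera('side'))
hand.set_gripper(0.65); p,q=ballpose(th,z=115); r.movel(p,feed=150); print(read_time(),frail())
q=att(A); r.goto(rail(-10.4,-70,110),q); r.dwell(.2)
wpic('w9'); print(read_time(), read_qpos())
E
python3 - <<'E'
import cv2
im=cv2.imread('pics/w9.png')
cv2.imwrite('pics/w9z.png',cv2.resize(im[0:280,120:440],None,fx=2.1,fy=2.1,interpolation=cv2.INTER_CUBIC))
E
```

```text
1.7 1.692 rad -4.7 tan 0.8 z 0.8 31.3
1.72 1.712 rad -6.1 tan -0.5 z 1.1 31.4
1.74 1.732 rad -5.2 tan 0.4 z 1.2 31.2
27.3833 [-0.0300009   0.01803123 -0.11595553]
28.3583 [-2.25745302e-01  4.05524397e-01  1.57167537e+00  1.58236106e-04
  1.16452294e+00 -3.40789451e-01]
```

View pics/w9z.png

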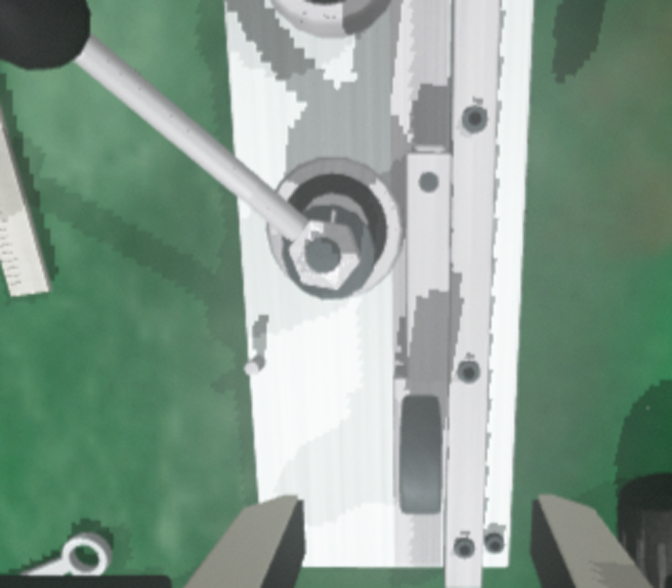

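```bash
python3 - <<'E'
from h import *
d=np.load('w9.npz'); C=wristcam(d['p'],d['q'])
G=lambda a,b,z:torail(ray(C,(120+a/2.1-.25,b/2.1-.25),z)).round(1)
print('roller c',G(335,229,35),'right',G(402,229,35),'left',G(268,229,35),'hub',G(324,253,58))
print('rail edge',G(450,229,30),'blade R',G(448,250,36),'blade L',G(408,250,36),'noseL',G(409,153,36))
im=cv2.imread('pics/w9.png'); m=(im.max(2)<60).astype(np.uint8); m[100:]=0; m[:,:100]=0;m[:,200:]=0
n,l,s,c=cv2.connectedComponentsWithStats(m); k=1+np.argmax(s[1:,4]); print(s[k],c[k])
cn=cv2.findContours((l==k).astype(np.uint8),0,1)[0][0]; print(cv2.minEnclosingCircle(cn))
C=cam('top'); im=cv2.imread('pics/top9.png')
cv2.imwrite('pics/top9z.png',cv2.resize(im[135:225,225:355],None,fx=6,fy=6,interpolation=cv2.INTER_CUBIC))
E
```

```text
roller c [-41.3   7.7  23. ] right [-17.3   7.8  23. ] left [-65.3   7.6  23. ] hub [-42.5   0.4  46. ]
rail edge [ 0.1  7.7 18. ] blade R [-0.8  0.6 24. ] blade L [-15.2   0.5  24. ] noseL [-14.8  33.1  24. ]
[ 101    0   62   32 1459] [134.78958191  13.67991775]
((131.0, 8.5), 31.18102264404297)
```

View pics/w9.png

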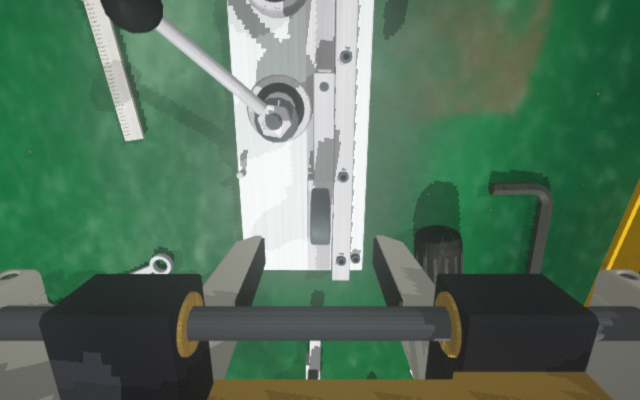

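```bash
python3 - <<'E'
from h import *
hand.set_gripper(0.4)
r.movel(rail(-10.4,-70,29.3),feed=120); r.dwell(.2); print(frail(),torail(read_eef_pos()))
hand.set_gripper(0,10); print(read_opening()*93,frail(),read_time())
y=-70
for y in [-60,-50,-42,-38]:
    r.movel(rail(-10.4,y,29.3),feed=40); f=frail(); print(y,torail(read_eef_pos()).round(2),f.round(1))
    if f[1]<-5: break
else:
    while y<-24:
        y+=0.5; r.movel(rail(-10.4,y,29.3),feed=20); r.dwell(.03); f=frail(); print(y,torail(read_eef_pos()).round(2),f.round(1))
        if f[1]<-3.5: break
print(read_time(),read_opening()*93)
E
```

```text
[ 0.1942258  -0.2699491   0.01132973] [ -9.7700309  -70.22548896  30.23899432]
13.938563554592845 [0.41058669 0.06922848 1.03294572] 30.4917
-60 [-10.31 -59.21  29.42] [0.4 1.  1.5]
-50 [-10.33 -49.22  29.41] [ 0.6 -0.1  2.8]
-42 [-10.3  -41.45  29.41] [0.7 0.5 3.3]
-38 [-10.3  -37.73  29.39] [ 0.5 -0.4  3.8]
-37.5 [-10.29 -37.69  29.4 ] [ 0.3 -1.8  4.1]
-37.0 [-10.24 -37.37  29.42] [ 0.1 -4.8  3.4]
32.4583 13.840626978717276
```

```bash
python3 - <<'E'
from h import *
wpic('w10'); cv2.imwrite('pics/side10.png',eyes.read_camera('side'));cv2.imwrite('pics/top10.png',eyes.read_camera('top'))
print(read_moment(),frail(),torail(read_eef_pos()))
im=cv2.imread('pics/w10.png')
cv2.imwrite('pics/w10z.png',cv2.resize(im[0:280,170:440],None,fx=2.1,fy=2.1,interpolation=cv2.INTER_CUBIC))
im=cv2.imread('pics/side10.png')
cv2.imwrite('pics/side10z.png',cv2.resize(im[120:280,210:350],None,fx=3.7,fy=3.7,interpolation=cv2.INTER_CUBIC))
E
```

```text
[-0.72472135 -0.17194278 -0.00510943] [-0.11033757 -5.40464027  3.6296566 ] [-10.27084372 -37.30762222  29.3848665 ]
```

View pics/w10z.png

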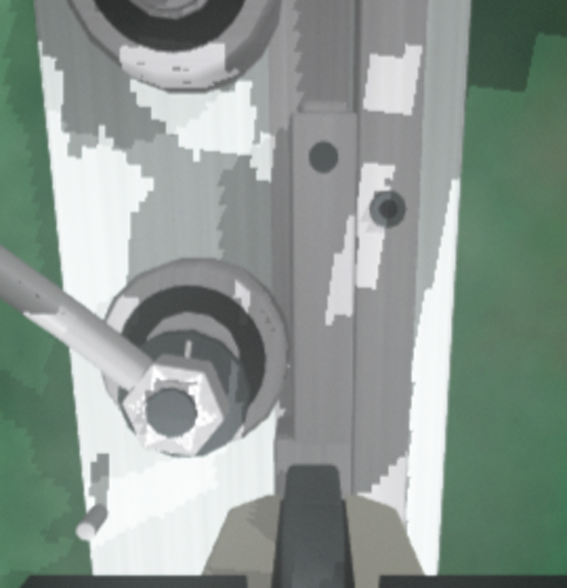

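View pics/side10z.png

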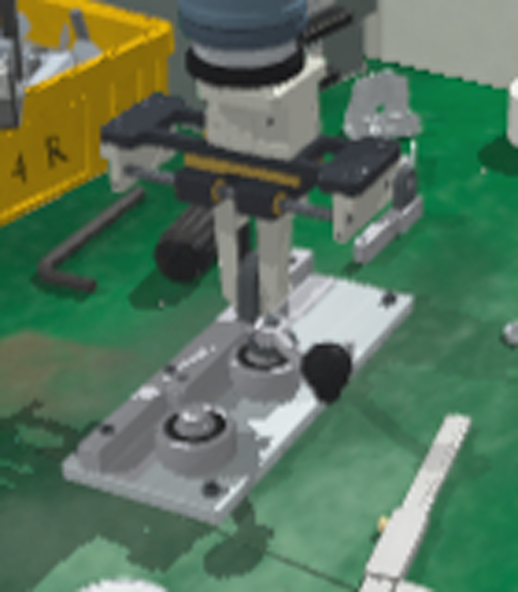

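```bash
python3 - <<'E'
from h import *
d=np.load('w10.npz'); C=wristcam(d['p'],d['q'])
G=lambda a,b,z:torail(ray(C,(170+a/2.1-.25,b/2.1-.25),z)).round(1)
print('roller c',G(196,357,35),'R',G(288,350,35),'L',G(104,350,35),'T',G(196,258,35),'B',G(196,457,35),'hub',G(172,410,58))
print('step',G(277,440,36),G(277,432,36),'noseL',G(294,113,36),'noseR',G(356,113,36),'railedge',G(358,113,30),'railedge low',G(356,440,30),'hole',G(323,157,36))
d=np.load('w4.npz'); C=wristcam(d['p'],d['q']); print('w4 hole',ray(C,(270+131/2.4-.3,35+96/2.4-.3),103.5)-d['p'],ray(C,(270+131/2.4-.3,35+45/2.4-.3),103.5)-d['p'])
E
```

```text
roller c [-40.5   8.3  23. ] R [-16.9  10.1  23. ] L [-64.   10.1  23. ] T [-39.3  33.1  23. ] B [-41.8 -19.   23. ] hub [-42.6   0.6  46. ]
step [-20.  -13.8  24. ] [-19.9 -11.6  24. ] noseL [-14.9  65.9  24. ] noseR [-0.5 65.9 24. ] railedge [ 0.3 66.7 18. ] railedge low [  1.4 -15.8  18. ] hole [-8.1 56.4 24. ]
w4 hole [ 5.36464963 93.53982958 -5.08468049] [  5.61103503 103.21428542  -5.08468049]
```

```bash
python3 - <<'E'
from h import *
r.movel(rail(-10.4,-38,30.0),feed=20); r.dwell(.2); print(torail(read_eef_pos()).round(2),frail().round(1))
y=-38
while y<-24:
    y+=0.5; r.movel(rail(-10.4,y,30.0),feed=20); r.dwell(.03); f=frail(); print(y,torail(read_eef_pos()).round(2),f.round(1))
    if f[1]<-4.5: break
print(read_time(),read_opening()*93)
E
```

```text
[-10.89 -37.34  29.44] [ 1.  -0.6 -2.9]
-37.5 [-10.81 -37.26  29.63] [ 0.4 -0.1 -4.1]
-37.0 [-10.5  -36.94  29.95] [-0.4  0.4 -3.1]
-36.5 [-10.44 -36.47  30.01] [-0.3 -0.  -3. ]
-36.0 [-10.4  -35.98  29.99] [-0.8  0.  -3.4]
-35.5 [-10.41 -35.46  29.99] [-0.  -0.9 -3.1]
-35.0 [-10.38 -34.97  30.01] [-0.1  0.1 -3.9]
-34.5 [-10.4  -34.47  29.99] [-0.   0.2 -3.3]
-34.0 [-10.41 -33.99  30.02] [ 0.5  0.8 -2.5]
-33.5 [-10.41 -33.46  30.01] [ 0.6 -0.9 -2.3]
-33.0 [-10.41 -32.97  30.  ] [-0.2 -0.8 -3. ]
-32.5 [-10.38 -32.48  30.01] [ 0.2 -0.8 -2.9]
-32.0 [-10.43 -31.96  29.97] [ 0.5  0.4 -2.6]
-31.5 [-10.39 -31.45  30.  ] [-0.4 -0.9 -2.9]
-31.0 [-10.39 -30.99  30.01] [-0.5 -0.5 -3.5]
-30.5 [-10.38 -30.5   30.02] [-0.9 -0.5 -2.7]
-30.0 [-10.27 -30.06  30.07] [ 1.3 -0.4 -2.9]
-29.5 [-10.25 -29.66  30.05] [ 1.  -0.8 -3. ]
-29.0 [-10.25 -29.35  30.07] [ 0.9 -2.1 -2.9]
-28.5 [-10.22 -28.96  30.14] [ 1.2 -4.3 -3. ]
-28.0 [-10.21 -28.8   30.21] [ 0.5 -6.1 -2.4]
38.725 14.481638951788081
```

```bash
python3 - <<'E'
from h import *
r.movel(rail(-10.4,-29.3,29.5),feed=20); r.dwell(.15); print(torail(read_eef_pos()).round(2),frail().round(1),read_opening()*93)
r.movel(rail(-10.1,-29.3,29.1),feed=20); r.dwell(.15); print(torail(read_eef_pos()).round(2),frail().round(1),read_opening()*93)
hand.set_gripper(0.32); r.dwell(.1); print(read_opening()*93,frail().round(1),torail(read_eef_pos()).round(2))
r.movel(rail(-10.4,-29.3,110),feed=180)
r.goto(rail(-20,-60,110),att(A)); r.dwell(.2); wpic('w11'); print(read_time())
im=cv2.imread('pics/w11.png')
cv2.imwrite('pics/w11z.png',cv2.resize(im[0:280,170:440],None,fx=2.1,fy=2.1,interpolation=cv2.INTER_CUBIC))
E
```

```text
[-10.2  -29.26  29.79] [ 0.2 -2.7  2. ] 14.111497051953057
[-10.18 -29.35  29.45] [-2.5 -3.5  4.4] 13.764028544252135
30.093266053815775 [-0.  -0.1  0.2] [-10.14 -29.21  29.01]
41.25
```

View pics/w11z.png

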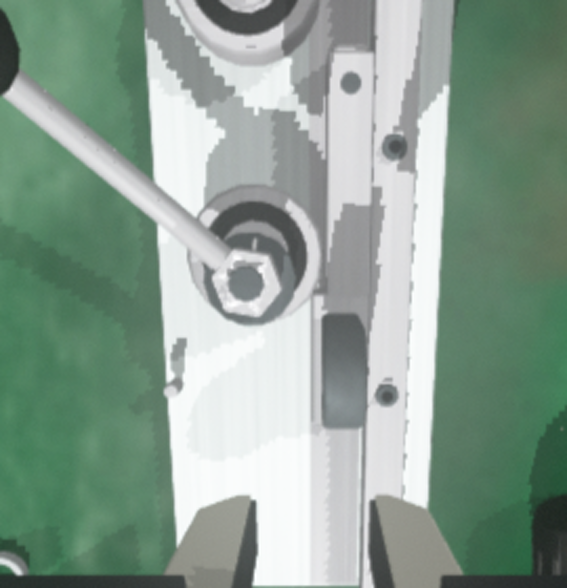

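```bash
python3 - <<'E'
from h import *
d=np.load('w11.npz'); C=wristcam(d['p'],d['q'])
G=lambda a,b,z:torail(ray(C,(170+a/2.1-.25,b/2.1-.25),z)).round(1)
print('roller c',G(254,255,35),'R',G(319,250,35),'L',G(189,250,35),'hub',G(246,283,58))
print('step',G(314,293,36),'noseL',G(331,51,36),'noseR',G(373,51,36),'noseR2',G(370,200,36),'bladeL',G(328,200,36),'rearL',G(316,425,36),'railedge',G(374,51,30),G(366,400,30))
im=cv2.imread('pics/w11.png')
cv2.imwrite('pics/w11y.png',cv2.resize(im[10:220,240:380],None,fx=3.8,fy=2.8,interpolation=cv2.INTER_CUBIC))
E
```

```text
roller c [-41.9   7.9  23. ] R [-18.4   9.7  23. ] L [-65.2   9.6  23. ] hub [-42.8   0.   46. ]
step [-20.2  -5.5  24. ] noseL [-14.7  73.9  24. ] noseR [-0.7 73.9 24. ] noseR2 [-0.6 26.8 24. ] bladeL [-15.3  26.8  24. ] rearL [-19.4 -55.9  24. ] railedge [ 0.1 75.1 18. ] [  0.2 -47.5  18. ]
```

View pics/w11y.png

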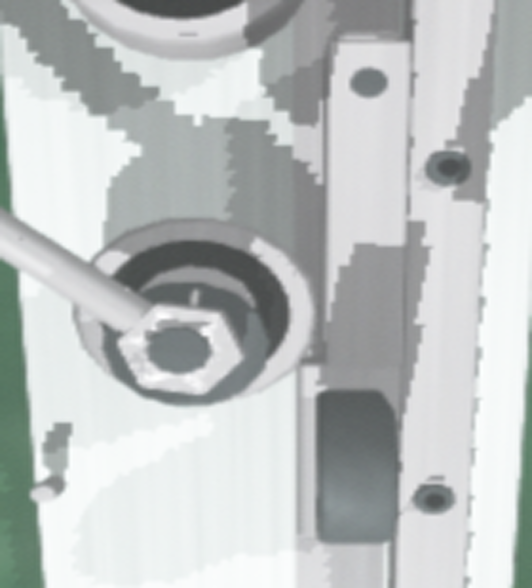

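```bash
python3 - <<'E'
from h import *
im=eyes.read_camera('top'); cv2.imwrite('pics/top12.png',im); a=cv2.imread('pics/top0.png')
for n,(x0,x1,y0,y1) in {'tin':(160,200,195,235),'caliper':(215,310,220,275),'spanner':(340,395,210,280)}.items(): print(n,cv2.absdiff(im[y0:y1,x0:x1],a[y0:y1,x0:x1]).mean())
print(read_time()); r.hand_in()
E
```

```text
tin 2.52375
caliper 49.10724082934609
spanner 8.111861471861472
41.3
the job is handed in; nothing more can be done
```

View pics/top12.png

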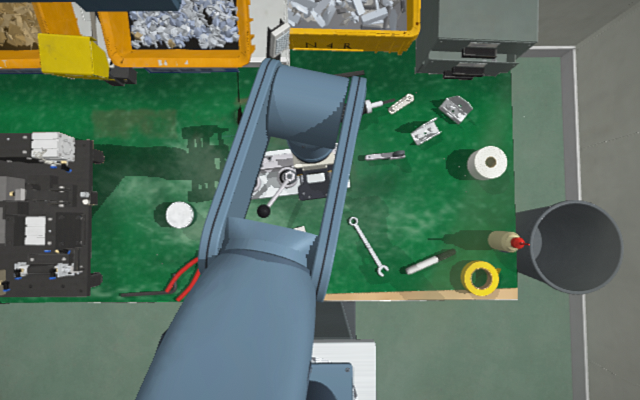

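I set the roller gap with the 130 mm gauge and handed the job in at 41.3 s of the allowed 69 s. No verdict was reported.

- **Gauge in the channel:** I laid it flat against the rail, feeling contact at about 4–5 N. The shoulder sat about 45 mm short of the rail's mid-point, roughly 53 mm along the rail from the roller's axis.
- **Gap:** I gripped the ball and turned the lever to about 1.73 rad, which puts the gap at about 16.7 mm, or 0.7 mm of play. The wrist picture put the roller's axis at x between -41.3 and -41.9 mm, which agrees. I felt no pinch at that setting, so I did not need to ease the lever back.
- **Slide to the shoulder:** The first slide stuck about 6 mm short at around 5 N, because I was pressing the gauge on the floor. I raised the grip slightly and went on until the shoulder met the roller, with a peak force of about 6 N. I then backed off slightly and let go.
- **Last checks:** In the final wrist picture the shoulder edge is about 25 mm from the roller's axis, where touching is 25 mm. The blade lay parallel to the rail and close against it, and the lever looked unmoved.
- **Bystanders:** The grease tin and spanner are where they started. The arm hid most of the caliper in the last top view, so I could not confirm it by picture difference. Nothing I moved came near it.

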